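# Seat the centrifuge rotor on its drive keys, shut and lock the lid

## Task

The cleaned rotor was dropped onto the spindle of the small open bench centrifuge, but it is riding high on the two drive keys. Turn the rotor until it drops fully home over the keys, then swing the lid down until it is fully shut, and slide the lid catch across as far as it goes to lock it. Leave the other things on the table where they are.

Things in the scene. Friction and masses are not known exactly. Their poses are not given: they have to be found in the camera images.
- centrifuge: white bench centrifuge, fixed to the table, 238 mm deep, 210 mm wide, flat deck at 120 mm. Origin on the spindle axis at table height; x points to its rear (hinge side), y to the left for one facing its front, z up. Front face 130 mm before the origin, rear 108 mm behind. Round steel bowl about the spindle: inner radius 84 mm, open at the deck, floor at 30 mm.
- spindle (a point): top of the steel spindle in the bowl, on its axis, 106 mm above the table. Radius 10 mm; two drive keys low on it, one to the front (centrifuge -x), one to the rear (+x): 8 mm wide, reaching 17 mm from the axis, tops at 74 mm. The rotor's seat is at 60 mm.
- rotor: loose four-arm aluminium rotor on the spindle, 0.36 to 0.59 kg. Origin on its axis at the hub's underside, z up: at 74 mm riding on the keys, 60 mm home. Hub radius 24 mm, 40 mm high, bore radius 11 mm, two keyways 12 mm wide cut through along its +x and -x (alike every half turn). A light push on a cup turns it; it falls by its weight when the keyways stand over the keys within about 3 degrees.
- rotor_cup (a point): point on the axis of the steel tube cup on the rotor's +x arm, 54 mm from the rotor axis, 20 mm above the rotor origin. Like cups on +y, -x and -y. Each is 55 mm long, radius 12 mm (collar at mid length: 15 mm) and leans 20 degrees, bottom outward; rim 42 mm above the rotor origin; bottoms reach 77 mm from the axis. Closed fingers fit between two cups; nothing goes into a cup (solid to the touch).
- lid (a joint): angle of the white lid with a round window, rad: 0 shut, 1.6 to 1.9 at the start (standing open behind the bowl), 1.95 the stop. A friction hinge holds it anywhere; 2 N at its edge moves it. The lid is 188 mm long from hinge to front edge, 196 mm wide; its outer face lies 11 mm outside the hinge axis. Its plug enters the bowl and will not go down on a rotor that rides high.
- lid_hinge (a point): middle of the hinge axis, 95 mm to the rear of the spindle axis, 123 mm above the table; the axis runs along the centrifuge's y.
- lid_edge (a point): middle of the lid's front edge (its top edge while it stands open), 188 mm from the hinge, at mid thickness; a grey lip 52 mm wide, 6 mm thick sticks out 12 mm beyond it.
- latch (a joint): travel of the lid catch on the front deck, m: 0 to 0.005 at the start (free), 0.030 home (its hook over the lid's lip). It slides to the centrifuge's +y and stays where it is left; about 2 N moves it. Moved before the lid is shut it stands in the lid's way.
- latch_knob (a point): middle of the catch's black upright thumb piece: 13 mm (centrifuge x) by 10 mm (y) by 24 mm high, from 136 to 160 mm above the table, 26 mm in front of the shut lid's front edge (lid top at 134 mm). The catch's grey hook plate below it is 30 mm long in y, top at 136 mm.
- gel_bottle: bystander: pump bottle 217 mm high, 49 by 84 mm, origin under its centre
- otoscope: bystander: otoscope lying on the table, 203 mm long, 54 mm high, origin under its centre
- fork_1024: bystander: small steel tuning fork lying on the table behind the centrifuge, 126 mm long, origin under its centre

How it is judged:
On the way, in this order (a step that is already met when the one before it is completed fails the run):
1. the rotor has dropped home over the drive keys (z of rotor in the frame of centrifuge below 0.0625 m and horizontal distance between rotor and centrifuge below 0.004 m), for 0.2 s.
2. the lid is shut (value of joint lid below 0.03 rad), for 0.2 s.
At the end, for the whole second after the job is handed in: Rotor home: its origin less than 62.5 mm above the centrifuge's base, within 4 mm of the spindle axis, tilt under 0.06 rad. Lid shut: below 0.03 rad. Catch home: beyond 26 mm of its 30 mm travel (all of step 1 and angle between rotor's own z axis and vertical below 0.06 rad and value of joint lid below 0.03 rad and value of joint latch above 0.026 m); the robot touches nothing.
It fails at once if the bottle, the otoscope or the smallest tuning fork is pushed more than 30 mm from where it stood (distance of any of gel_bottle, otoscope, fork_1024 from where it was at the start of the episode above 0.03 m).
It also fails if it takes over 51 s, if anything falls off the work surface, if the arm or the gripper's body presses on something with over 40 N, if the wrist force passes 120 N, or if a joint passes its speed limit or range.

## Robot

A 6-joint arm with a two-finger parallel gripper is mounted at the origin on a cart in front of the work surface, level with it; the furniture and walls round the work are solid. World frame = base frame: x ahead of the robot, y to its left, z up, the work surface at z = 0. Lengths are in m, angles in rad, forces in N, time in s.
With the tool pointing down it reaches from about 0.225 to 0.875 m from the base axis. Payload 3.4 kg.
Tool frame: the origin (TCP) lies between the finger pads; the fingertips stand 14 mm ahead of it and the grasp point (between the pads) lies 5 mm behind it (r.tcp_to_tips is the distance from the TCP to the fingertips, in m); z points along the fingers, y is the line along which they close (so a half turn about z gives the same grasp; the last joint's range is limited). The gripper opens to 85 mm and grips with 20 to 120 N. Pads are 22 mm wide; open, the fingers measure 114 mm over their backs; the gripper's body (76 mm by 85 mm) begins 54 mm behind the grasp point. The pads swing forward as they close: fully open they stand 13 mm farther back than shut.
Start: joints at [1.042, 0.276, 1.505, -0, 1.361, -0.121], TCP at [0.228, 0.528, 0.245] pointing down, gripper open.
Joint ranges: [-2.89, 2.89], [-0.75, 2.08], [0.22, 2.7], [-1.18, 4.32], [0.11, 2.71], [-2.7, 2.7]. Speed limits (rad/s): [2.57, 2.57, 3.14, 3.14, 3.14, 3.14].

## Interface

Orientations are given as a rotation vector (axis times angle).
In Python, from cell import get_state, vision, r gives the robot as it stands.
- The arm moves only by the tool apply_moves, never from a script. Its argument "series" is a list of rows, each a list of 3 entries, a list of its own where there are three numbers: the shift along the tool's x, y, z in cm, then the turn about the tool's z in degrees, then the finger opening in cm, from 0 to 8.54. A call has 1 to 8 rows; each row is the pose to reach, as a shift and turn from the pose commanded when the call began, along the tool's axes at that moment; what a row does not reach only later rows make up. A row lasts 1/12 s, in which the tool goes at most 41.7 mm and 7.16 degrees, less where a joint would pass 70% of its speed; a pose out of reach is approached as far as the arm can. A call with a gripper value outside its range is refused whole. The fingers move at their own pace and stop on an object; "squeeze" is the grip in N (left out, the last holds). Time passes only in rows, so rows that repeat a pose let the fingers close. It gives the time, the measured TCP pose, the force, the opening and the grip force at its end, in the units of the state.
- get_state(): the state, without advancing time (a new reading comes with each control period).
- vision.snapshot(name): name is "side" or "top"; returns a dict with "img" (420x560x3 uint8, red, green, blue), "depth" (420x560 float32, m along the optical axis (not along the pixel's ray), 0 where there is no reading), "fx", "fy", "cx", "cy" (pixels), "R" (3x3) and "t" (3): a world point X has camera coordinates R X + t. Camera axes: x right, y down, z forward; pixel columns grow to the right and rows downward; lengths in m; the calibration is good to about 2 mm. A picture is of the moment at which its call begins.
- r.hand_in(): hands the job in; it is judged then, once.
Trained networks look in a picture, given as the dict that the camera call returned (one of the last four; its "shot" number tells which), for a name from the list of things; names that differ only in an ending like _2 or _b are one class to them, and where a whole thing is asked for, a point or a joint stands for the part that bears it (a point fixed in the world has none). Each returns a list of dicts, best first, with "score" (0 to 1); they miss things now and then, are a little off and sometimes report something else, mostly with a low value. They report only what shows in the picture. A call takes as long as a camera call.
- vision.spot_in(picture, name): "pixel" ([row, column] in pixels, amid what is visible of it).
- vision.spot_point(picture, name): "pixel" ([row, column] in pixels: a listed point, or the origin of a listed thing).
The state is a dict: "clock": time; "joint_pos": joint angles; "qd": joint speeds; "tau": joint torques, N m; "position": TCP position; "tool_rot": TCP orientation; "ft_force": force on the tool from outside, world axes, zero at the start; "wrist_torque": the same for the moment, N m; "opening": opening from 0.0 (shut) to 1.0 (fully open); "grip_force": force on a finger pad.
Only numpy, scipy, OpenCV 4.12 (cv2) and the standard library are available. Lean on these libraries where they do the work, as an engineer would, in place of code of your own. Each camera call takes 0.05 s, during which the arm holds its last target. There are 200 camera calls.

## Working session

There is one attempt and no reset: what is moved stays moved. The work goes in short steps, Python scripts to look and compute and a tool call to move; the robot and the scene stay as the last step left them, time stands still between calls to the robot, and variables do not carry over. Pictures are saved under pics/ and viewed, at most 10 in all, crops included, and the job is handed in when it is done.

Besides the shell and the picture viewer there is one more tool, called after "Request:" as name(argument=value, ...) on one line, values as JSON. apply_moves: Moves the arm, as the interface text tells. Its arguments: {"type":"object","properties":{"series":{"type":"array","items":{"type":"array"}},"squeeze":{"type":"number"}},"required":["series"]}

```bash
mkdir -p pics
cat > h.py <<'E'
from cell import get_state, vision, r
import numpy as np, cv2
from scipy.spatial.transform import Rotation as Ro
def ray(s,px,z=None,depth=None):
    v,u=px
    d=np.array([(u-s['cx'])/s['fx'],(v-s['cy'])/s['fy'],1.])
    R=np.array(s['R']);t=np.array(s['t'])
    c=-R.T@t; w=R.T@d
    if depth: return c+w*depth
    return c+w*(z-c[2])/w[2]
def cloud(s):
    v,u=np.mgrid[:420,:560];D=s['depth']
    P=np.stack([(u-s['cx'])/s['fx']*D,(v-s['cy'])/s['fy']*D,D],-1)
    return (P-np.array(s['t']))@np.array(s['R'])
def save(s,n): cv2.imwrite(n,s['img'][:,:,::-1])
E
python3 - <<'E'
from h import *
st=get_state();print(st['clock'],st['position'],st['tool_rot'],st['opening'])
for c in('top','side'):
    s=vision.snapshot(c);save(s,f'pics/{c}0.png')
    P=cloud(s)
    print(c,'cam at',-np.array(s['R']).T@s['t'])
    for n in['centrifuge','spindle','rotor','rotor_cup','lid_hinge','lid_edge','latch_knob','gel_bottle','otoscope','fork_1024']:
        for o in vision.spot_point(s,n)[:4]:
            v,u=map(int,np.round(o['pixel']))
            if 0<=v<420 and 0<=u<560: print(n,round(o['score'],2),np.round(o['pixel'],1),P[v,u].round(3))
E
```

```text
0.0 [0.22776541 0.52740872 0.24443737] [-6.36022170e-01 -3.07589580e+00  2.72253873e-03] 1.0001054150245365
top cam at [ 0.3398898  -0.38599834  1.00710393]
centrifuge 0.89 [251.1 262.8] [ 0.42  -0.353  0.113]
spindle 0.58 [246.9 255.7] [ 0.431 -0.337  0.099]
rotor 0.64 [251.7 258.9] [ 0.418 -0.344  0.109]
rotor 0.25 [219.6 366.4] [ 0.502 -0.605  0.031]
lid_hinge 0.63 [210.5 280.5] [ 0.504 -0.392  0.163]
lid_edge 0.59 [165.4 291. ] [ 0.555 -0.411  0.318]
latch_knob 0.5 [307.7 252.6] [ 0.298 -0.334  0.161]
gel_bottle 0.69 [158.8 194.6] [ 0.645 -0.19   0.087]
otoscope 0.8 [221.4 366. ] [ 0.501 -0.607  0.024]
otoscope 0.22 [165.8 291.1] [ 0.555 -0.411  0.313]
fork_1024 0.6 [160.2 277. ] [ 0.566 -0.386  0.315]
side cam at [0.33608896 0.2105643  0.68974781]
centrifuge 0.76 [290.2 303.9] [ 0.412 -0.249  0.12 ]
spindle 0.97 [256.2 306.8] [ 0.429 -0.346  0.107]
spindle 0.61 [254.9 212.9] [ 0.657 -0.378  0.005]
rotor 0.68 [269.5 309.1] [ 0.415 -0.305  0.113]
rotor 0.41 [147.1 255.1] [ 0.555 -0.401  0.303]
rotor_cup 0.84 [287.2 314.9] [ 0.394 -0.26   0.122]
lid_hinge 0.89 [229.7 276. ] [ 0.506 -0.384  0.123]
lid_edge 0.77 [146.6 255.7] [ 0.554 -0.403  0.302]
latch_knob 0.71 [264.  378.4] [ 0.293 -0.327  0.147]
gel_bottle 0.57 [329.4 165.4] [ 0.645 -0.14   0.048]
otoscope 0.82 [206.6 302.1] [ 0.47  -0.463  0.133]
fork_1024 0.7 [254.8 210.1] [ 0.664 -0.376  0.006]
```

```bash
ls pics
```

```text
side0.png
top0.png
```

View pics/top0.png

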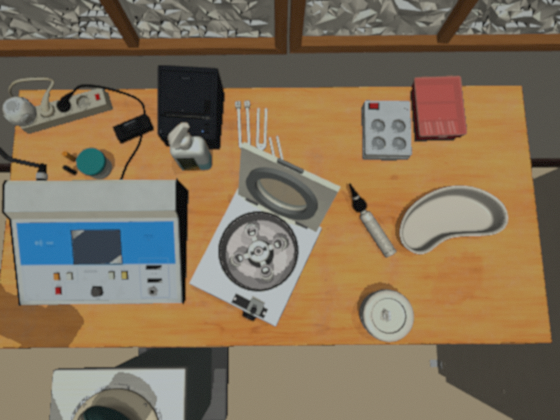

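View pics/side0.png

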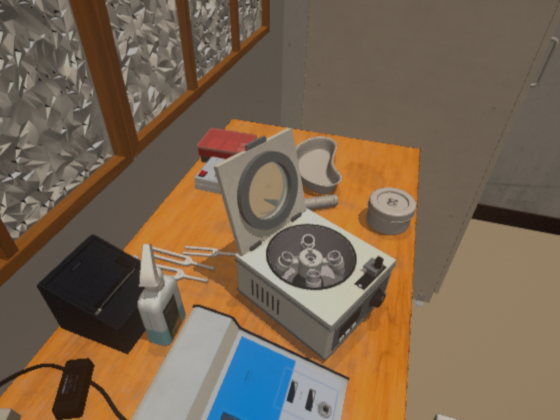

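```bash
cat >> h.py <<'E'
def crop(s,c,half,n,sc):
    v,u=map(int,c);I=s['img'][v-half:v+half,u-half:u+half,::-1]
    cv2.imwrite(n,cv2.resize(I,None,fx=sc,fy=sc,interpolation=cv2.INTER_CUBIC))
E
python3 - <<'E'
from h import *
a=vision.snapshot('top');b=vision.snapshot('side')
Ia=cv2.resize(a['img'][200:300,205:305,::-1],(600,600),interpolation=cv2.INTER_CUBIC)
cv2.imwrite('pics/topc.png',Ia)
Ib=cv2.resize(b['img'][210:310,255:375,::-1],(720,600),interpolation=cv2.INTER_CUBIC)
cv2.imwrite('pics/sidec.png',Ib)
for s in(a,b):
    P=cloud(s).reshape(-1,3)
    m=(abs(P[:,2]-.12)<.005)&(abs(P[:,0]-.42)<.2)&(abs(P[:,1]+.35)<.2)
    r_=cv2.minAreaRect((P[m,:2]*1000).astype(np.float32));print(m.sum(),np.median(P[m,2]),r_,cv2.boxPoints(r_).tolist())
E
```

```text
5221 0.12090032769891007 ((441.3994140625, -275.5091247558594), (347.6692199707031, 236.8544921875), 63.77675247192383) [[258.3485107421875, -379.12310791015625], [470.8257751464844, -483.781982421875], [624.4503173828125, -171.8951416015625], [411.9730529785156, -67.23626708984375]]
5656 0.12049793382614575 ((441.5505065917969, -276.7571716308594), (348.35809326171875, 240.74447631835938), 63.600242614746094) [[256.2859802246094, -379.25042724609375], [471.9241027832031, -486.29296875], [626.8150634765625, -174.263916015625], [411.1769104003906, -67.22137451171875]]
```

View pics/topc.png

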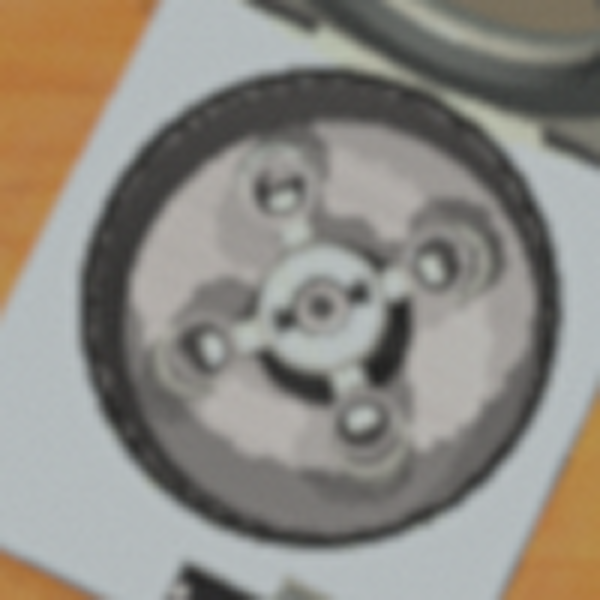

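View pics/sidec.png

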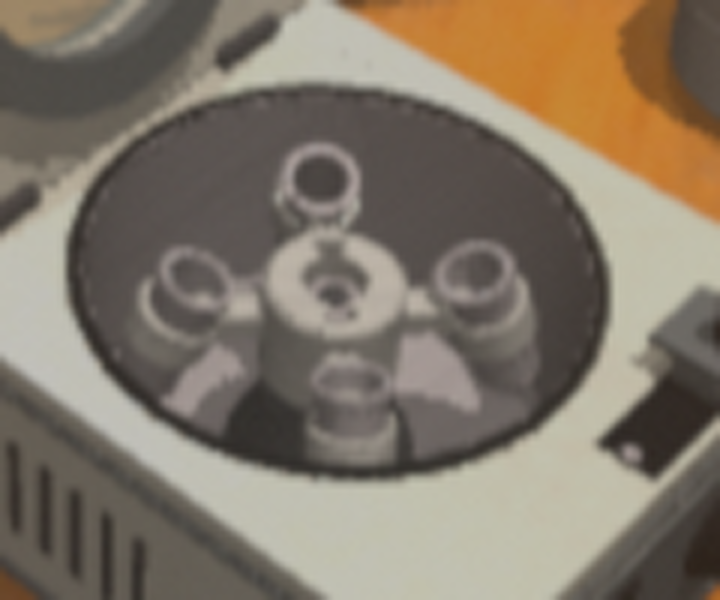

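Run:
```python
from h import *
for n in('top','side'):
    s=vision.snapshot(n);P=cloud(s)
    m=(abs(P[...,2]-.12)<.005)&(s['depth']>0)
    k,L=cv2.connectedComponents(m.astype(np.uint8),connectivity=4)
    near=np.hypot(P[...,0]-.425,P[...,1]+.345)<.12
    l=np.bincount(L[near&m]).argmax();M=L==l
    q=(P[M][:,:2]*1000).astype(np.float32);R=cv2.minAreaRect(q);print(n,M.sum(),R,np.round(cv2.boxPoints(R)).tolist())
    # bowl circle: below-deck pixels near centre
    hole=near&(P[...,2]<.108)|(near&(np.hypot(P[...,0]-.425,P[...,1]+.345)<.06))
    C,_=cv2.findContours(M.astype(np.uint8),cv2.RETR_CCOMP,cv2.CHAIN_APPROX_NONE)
    for c in C:
        if 60<len(c)<2000:
            w=np.array([ray(s,(p[0][1],p[0][0]),.12)[:2]*1000 for p in c],np.float32)
            A=np.c_[2*w,np.ones(len(w))];x=np.linalg.lstsq(A,(w**2).sum(1),rcond=None)[0]
            print('contour',len(c),x[:2].round(1),np.sqrt(x[2]+x[0]**2+x[1]**2).round(1))
    pts={'top':[(281,185),(437,262),(207,347),(362,418)],'side':[(322,178),(474,275),(193,282),(352,383)]}[n]
    o,sc=((205,200),6) if n=='top' else ((255,210),6)
    w=np.array([ray(s,(o[1]+y/sc-.4,o[0]+x/sc-.4),.116) for x,y in pts]);print(w.round(4),w.mean(0))
    ang=np.degrees(np.arctan2(*(w-w.mean(0))[:,:2].T[::-1]));print(ang,np.linalg.norm((w-w.mean(0))[:,:2],axis=1))
    kw={'top':[(285,320),(360,293)],'side':[(328,244),(347,330)]}[n]
    w=np.array([ray(s,(o[1]+y/sc-.4,o[0]+x/sc-.4),.114) for x,y in kw]);d=w[0]-w[1];print('key',np.degrees(np.arctan2(d[1],d[0])),w.mean(0))
    # lid points
    g=(P[...,2]>.17)&(np.hypot(P[...,0]-.54,P[...,1]+.4)<.13)&(s['depth']>0)
    g2=P[g];print('lid max z',np.percentile(g2[:,2],[50,99,100]));T=g2[g2[:,2]>g2[:,2].max()-.012];print(T.mean(0),T.min(0),T.max(0))
    kk=(P[...,2]>.14)&(P[...,2]<.165)&(np.hypot(P[...,0]-.295,P[...,1]+.33)<.04);print('knob',P[kk].mean(0),P[kk].min(0),P[kk].max(0),kk.sum())
```

```text
top 4949 ((411.2441101074219, -336.96966552734375), (210.4629364013672, 237.35511779785156), 63.67559051513672) [[258.0, -379.0], [471.0, -484.0], [564.0, -295.0], [352.0, -190.0]]
contour 418 [ 409.5 -335.5] 124.0
contour 221 [ 420.6 -342.2] 84.3
[[ 0.4666 -0.3274  0.116 ]
 [ 0.437  -0.3856  0.116 ]
 [ 0.4062 -0.3     0.116 ]
 [ 0.3794 -0.3574  0.116 ]] [ 0.42230313 -0.34258579  0.116     ]
[  18.95996276  -71.11811284  110.74703912 -160.96364581] [0.04686173 0.0455047  0.04558733 0.0453781 ]
key 109.32592343544053 [ 0.42098651 -0.3427775   0.114     ]
lid max z [0.26579519 0.31487838 0.31747077]
[ 0.55545529 -0.40949057  0.31200268] [ 0.52122458 -0.4726241   0.30560387] [ 0.59426473 -0.32423042  0.31747077]
knob [ 0.29387503 -0.33396396  0.15807253] [ 0.28757374 -0.35161385  0.14023843] [ 0.30706384 -0.32697777  0.16250671] 39
side 5326 ((410.6611022949219, -336.5740661621094), (212.94418334960938, 238.7445068359375), 63.50537872314453) [[256.0, -379.0], [470.0, -485.0], [565.0, -295.0], [351.0, -188.0]]
contour 354 [ 408.3 -331.7] 127.0
contour 212 [ 420.7 -339.5] 82.6
[[ 0.436  -0.3847  0.116 ]
 [ 0.3772 -0.3549  0.116 ]
 [ 0.4651 -0.3234  0.116 ]
 [ 0.4053 -0.2964  0.116 ]] [ 0.42091761 -0.33984009  0.116     ]
[ -71.42981829 -161.0417312    20.33824731  109.70621935] [0.04731973 0.04623548 0.04717258 0.04618653]
key -67.75251575515804 [ 0.41958813 -0.33797665  0.114     ]
lid max z [0.24533101 0.31213567 0.31592478]
[ 0.55671388 -0.40217491  0.3090489 ] [ 0.51020537 -0.49198847  0.303931  ] [ 0.59720755 -0.31807378  0.31592478]
knob [ 0.29284616 -0.32920525  0.15287705] [ 0.28539576 -0.33859263  0.14065862] [ 0.29975588 -0.32365508  0.16236749] 86
```

```bash
cat >> h.py <<'E'
S=np.array([.421,-.3415]);YAW=np.radians(-26.4)
def cw(x,y): # centrifuge -> world
    c,s=np.cos(YAW),np.sin(YAW);return S+[c*x-s*y,s*x+c*y]
def plan(xyz,ang=None):
    """shift (cm) and turn (deg) to tool-down pose at xyz, tool x at world angle ang (deg)"""
    st=get_state();R=Ro.from_rotvec(st['tool_rot']).as_matrix();d=R.T@(np.array(xyz)-st['position'])*100
    a=np.degrees(np.arctan2(R[1,0],R[0,0]));t=0 if ang is None else (a-ang+180)%360-180
    print('shift',d.round(2),'turn',round(t,1),'xang',round(a,1),'pos',st['position'].round(4),'tilt',R[2,2].round(4))
E
python3 - <<'E'
from h import *
print(r.tcp_to_tips)
p=S+.054*np.array([np.cos(np.radians(64.5)),np.sin(np.radians(64.5))]);print(p)
plan([*p,.30],64.5)
E
```

```text
0.014
[ 0.4442476  -0.29276039]
shift [-52.39 -66.76  -5.47] turn 92.1 xang 156.6 pos [0.2281 0.5279 0.2453] tilt -1.0
```

Request:
apply_moves(series=[[[-52.4, -66.8, -5.5], 92, 0], [[-52.4, -66.8, -5.5], 92, 0], [[-52.4, -66.8, -5.5], 92, 0], [[-52.4, -66.8, -5.5], 92, 0], [[-52.4, -66.8, -5.5], 92, 0], [[-52.4, -66.8, -5.5], 92, 0], [[-52.4, -66.8, -5.5], 92, 0], [[-52.4, -66.8, -5.5], 92, 0]])

```text
clock: 1.97
position: [0.3126, 0.2044, 0.2672]
tool_rot: [2.039, 2.389, 0.002]
ft_force: [0.7, 0.1, 0.5]
opening: 0.002
grip_force: 0.0
```

```bash
python3 -c "
from h import *
plan([.4442,-.2928,.30],64.5);print(get_state()['joint_pos'],get_state()['clock'])"
```

```text
shift [-51.17   5.18  -3.28] turn 34.5 xang 99.0 pos [0.3126 0.2044 0.2672] tilt -1.0
[ 3.92394333e-01 -5.12797857e-02  1.83479805e+00 -1.42848511e-04
  1.35685808e+00  2.34571256e-01] 1.9667
```

Request:
apply_moves(series=[[[-51.2, 5.2, -3.3], 34, 0], [[-51.2, 5.2, -3.3], 34, 0], [[-51.2, 5.2, -3.3], 34, 0], [[-51.2, 5.2, -3.3], 34, 0], [[-51.2, 5.2, -3.3], 34, 0], [[-51.2, 5.2, -3.3], 34, 0], [[-51.2, 5.2, -3.3], 34, 0], [[-51.2, 5.2, -3.3], 34, 0]])

```text
clock: 2.63
position: [0.3995, -0.1171, 0.2887]
tool_rot: [2.645, 1.694, 0.002]
ft_force: [0.9, 0.4, -0.3]
opening: -0.002
grip_force: 0.0
```

```bash
python3 -c "
from h import *
plan([.4442,-.2928,.20],64.5);print(get_state()['joint_pos'],get_state()['clock'])"
```

```text
shift [-14.1   11.39   8.87] turn 0.8 xang 65.3 pos [ 0.3995 -0.1171  0.2887] tilt -1.0
[-4.52981732e-01  6.66243224e-03  1.72563574e+00  4.77118902e-04
  1.40815905e+00 -2.17816264e-02] 2.6333
```

Request:
apply_moves(series=[[[-14.1, 11.4, 3.0], 1, 0], [[-14.1, 11.4, 3.0], 1, 0], [[-14.1, 11.4, 3.0], 1, 0], [[-14.1, 11.4, 3.0], 1, 0], [[-14.1, 11.4, 5.0], 1, 0], [[-14.1, 11.4, 8.9], 1, 0], [[-14.1, 11.4, 8.9], 1, 0], [[-14.1, 11.4, 8.9], 1, 0]])

```text
clock: 3.3
position: [0.443, -0.2897, 0.1975]
tool_rot: [-2.655, -1.669, 0.002]
ft_force: [-0.0, -0.0, 0.9]
opening: 0.001
grip_force: 0.0
```

Run:
```python
from h import *
plan([.4442,-.2928,.10],64.5)
a=vision.snapshot('side');cv2.imwrite('pics/s2.png',cv2.resize(a['img'][120:340,200:440,::-1],(720,660-60),interpolation=cv2.INTER_CUBIC))
```

```text
shift [-0.25  0.29  9.75] turn -0.2 xang 64.3 pos [ 0.443  -0.2897  0.1975] tilt -1.0
```

View pics/s2.png

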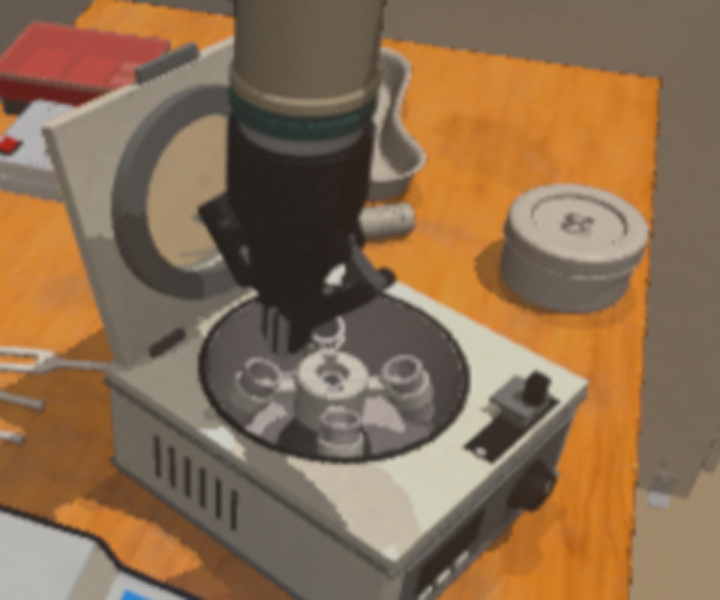

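Request:
apply_moves(series=[[[-0.25, 0.3, 0], 0, 0], [[-0.25, 0.3, 2.5], 0, 0], [[-0.25, 0.3, 5], 0, 0], [[-0.25, 0.3, 7.5], 0, 0], [[-0.25, 0.3, 9.7], 0, 0], [[-0.25, 0.3, 9.7], 0, 0]])

```text
clock: 3.85
position: [0.4452, -0.2928, 0.1008]
tool_rot: [-2.656, -1.672, 0.002]
ft_force: [-1.2, 1.2, -0.2]
opening: 0.003
grip_force: 0.0
```

Run:
```python
from h import *
for a in range(64,130,6):
  c=np.radians(a);print(a,end=' ');plan([*(S+.054*np.array([np.cos(c),np.sin(c)])),.10],a)
```

```text
64 shift [-0.03 -0.04  0.08] turn 0.4 xang 64.4 pos [ 0.4452 -0.2928  0.1008] tilt -1.0
70 shift [-0.06 -0.61  0.08] turn -5.6 xang 64.4 pos [ 0.4452 -0.2928  0.1008] tilt -1.0
76 shift [-0.14 -1.17  0.08] turn -11.6 xang 64.4 pos [ 0.4452 -0.2928  0.1008] tilt -1.0
82 shift [-0.29 -1.71  0.08] turn -17.6 xang 64.4 pos [ 0.4452 -0.2928  0.1008] tilt -1.0
88 shift [-0.49 -2.24  0.09] turn -23.6 xang 64.4 pos [ 0.4452 -0.2928  0.1008] tilt -1.0
94 shift [-0.74 -2.75  0.09] turn -29.6 xang 64.4 pos [ 0.4452 -0.2928  0.1008] tilt -1.0
100 shift [-1.04 -3.22  0.09] turn -35.6 xang 64.4 pos [ 0.4452 -0.2928  0.1008] tilt -1.0
106 shift [-1.4  -3.67  0.09] turn -41.6 xang 64.4 pos [ 0.4452 -0.2928  0.1008] tilt -1.0
112 shift [-1.79 -4.07  0.09] turn -47.6 xang 64.4 pos [ 0.4452 -0.2928  0.1008] tilt -1.0
118 shift [-2.23 -4.43  0.09] turn -53.6 xang 64.4 pos [ 0.4452 -0.2928  0.1008] tilt -1.0
124 shift [-2.7  -4.74  0.09] turn -59.6 xang 64.4 pos [ 0.4452 -0.2928  0.1008] tilt -1.0
```

Request:
apply_moves(series=[[[-0.1, -0.6, 0], -6, 0], [[-0.15, -1.2, 0], -12, 0], [[-0.3, -1.7, 0], -18, 0], [[-0.5, -2.25, 0], -24, 0], [[-0.75, -2.75, 0], -30, 0], [[-0.9, -3.0, 0], -33, 0], [[-1.05, -3.2, 0], -36, 0], [[-1.05, -3.2, 0], -36, 0]])

```text
clock: 4.52
position: [0.4141, -0.2909, 0.1052]
tool_rot: [2.007, 2.41, -0.0]
ft_force: [0.7, 0.9, -0.4]
opening: -0.0
grip_force: 0.1
```

Run:
```python
from h import *
for a in range(100,130,4):
  c=np.radians(a);print(a,end=' ');plan([*(S+.054*np.array([np.cos(c),np.sin(c)])),.10],a)
a=vision.snapshot('side');b=vision.snapshot('top')
A=cv2.resize(a['img'][210:310,255:375,::-1],(480,400),interpolation=cv2.INTER_CUBIC);B=cv2.resize(b['img'][200:300,205:285,::-1],(320,400),interpolation=cv2.INTER_CUBIC)
cv2.imwrite('pics/s3.png',np.hstack([A,B]))
```

```text
100 shift [ 0.3  -0.2   0.52] turn 0.4 xang 100.4 pos [ 0.4141 -0.2909  0.1052] tilt -1.0
104 shift [ 0.28 -0.57  0.52] turn -3.6 xang 100.4 pos [ 0.4141 -0.2909  0.1052] tilt -1.0
108 shift [ 0.25 -0.95  0.52] turn -7.6 xang 100.4 pos [ 0.4141 -0.2909  0.1052] tilt -1.0
112 shift [ 0.19 -1.32  0.52] turn -11.6 xang 100.4 pos [ 0.4141 -0.2909  0.1052] tilt -1.0
116 shift [ 0.1  -1.69  0.52] turn -15.6 xang 100.4 pos [ 0.4141 -0.2909  0.1052] tilt -1.0
120 shift [-0.02 -2.04  0.52] turn -19.6 xang 100.4 pos [ 0.4141 -0.2909  0.1052] tilt -1.0
124 shift [-0.16 -2.39  0.52] turn -23.6 xang 100.4 pos [ 0.4141 -0.2909  0.1052] tilt -1.0
128 shift [-0.32 -2.73  0.52] turn -27.6 xang 100.4 pos [ 0.4141 -0.2909  0.1052] tilt -1.0
```

View pics/s3.png

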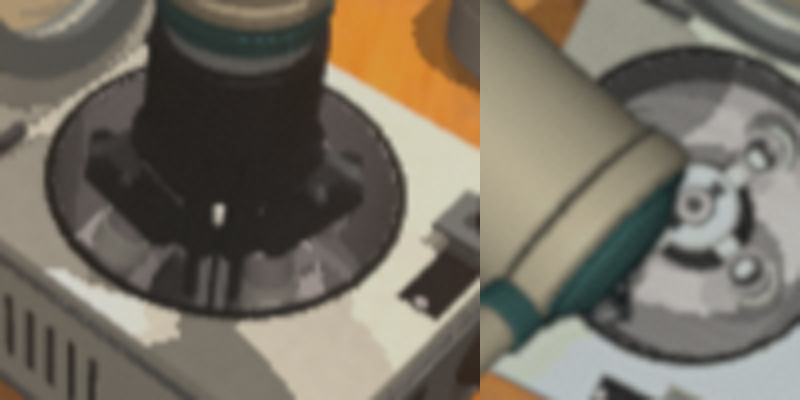

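Request:
apply_moves(series=[[[0.28, -0.6, 0.5], -4, 0], [[0.25, -0.95, 0.5], -8, 0], [[0.2, -1.3, 0.5], -12, 0], [[0.1, -1.7, 0.5], -16, 0], [[0.05, -1.85, 0.5], -18, 0], [[0, -2.05, 0.5], -20, 0], [[-0.1, -2.2, 0.5], -22, 0], [[-0.1, -2.2, 0.5], -22, 0]])

```text
clock: 5.28
position: [0.3916, -0.2951, 0.0981]
tool_rot: [1.515, 2.751, -0.0]
ft_force: [-0.1, 0.7, 0.7]
opening: -0.003
grip_force: 0.2
```

```bash
cat > ang.py <<'E'
from h import *
b=vision.snapshot('top')
# gray heights/bright-dark around hub: cup rims in the visible half
P=cloud(b);d=P[...,:2]-S;rr=np.hypot(d[...,0],d[...,1]);an=np.degrees(np.arctan2(d[...,1],d[...,0]))
m=(rr>.04)&(rr<.062)&(P[...,2]>.06)&(P[...,2]<.125)
h,_=np.histogram(an[m],bins=np.arange(-180,181,10));print('cups hist',dict(zip(range(-175,181,10),h.tolist())))
hub=(rr<.023)&(rr>.013)&(P[...,2]<.13);print('hub z',np.median(P[hub][:,2]),hub.sum())
for n in('rotor_cup','rotor'):print([(o['pixel'],round(o['score'],2)) for o in vision.spot_point(b,n)[:4]])
E
python3 ang.py
python3 - <<'E'
from h import *
for a in range(116,138,3):
  c=np.radians(a);print(a,end=' ');plan([*(S+.054*np.array([np.cos(c),np.sin(c)])),.10],a)
E
```

```text
cups hist {-175: 0, -165: 0, -155: 0, -145: 0, -135: 15, -125: 36, -115: 34, -105: 30, -95: 0, -85: 0, -75: 0, -65: 0, -55: 0, -45: 23, -35: 23, -25: 30, -15: 17, -5: 0, 5: 0, 15: 0, 25: 0, 35: 0, 45: 25, 55: 9, 65: 0, 75: 0, 85: 0, 95: 0, 105: 0, 115: 0, 125: 0, 135: 0, 145: 0, 155: 0, 165: 0, 175: 0}
hub z 0.10018549037118518 148
[]
[([248.6, 260.2], 0.61)]
116 shift [-0.13  0.58 -0.23] turn 6.3 xang 122.3 pos [ 0.3917 -0.295   0.0977] tilt -1.0
119 shift [-0.1   0.3  -0.23] turn 3.3 xang 122.3 pos [ 0.3917 -0.295   0.0977] tilt -1.0
122 shift [-0.1   0.02 -0.23] turn 0.3 xang 122.3 pos [ 0.3917 -0.295   0.0977] tilt -1.0
125 shift [-0.1  -0.26 -0.23] turn -2.7 xang 122.3 pos [ 0.3917 -0.295   0.0977] tilt -1.0
128 shift [-0.12 -0.55 -0.23] turn -5.7 xang 122.3 pos [ 0.3917 -0.295   0.0977] tilt -1.0
131 shift [-0.16 -0.83 -0.23] turn -8.7 xang 122.3 pos [ 0.3917 -0.295   0.0977] tilt -1.0
134 shift [-0.21 -1.1  -0.23] turn -11.7 xang 122.3 pos [ 0.3917 -0.295   0.0977] tilt -1.0
137 shift [-0.27 -1.38 -0.23] turn -14.7 xang 122.3 pos [ 0.3917 -0.295   0.0977] tilt -1.0
```

Request:
apply_moves(series=[[[0, 0.4, 0], 0, 0], [[0, 0.8, 0], 0, 0], [[0, 0.8, -4], 0, 0], [[0, 0.8, -8], 0, 0], [[0, 0.8, -12], 0, 0], [[0, 0.8, -20], -15, 0], [[0, 0.8, -30], -31, 0], [[0, 0.8, -30], -31, 0]])

```text
clock: 6.1
position: [0.3979, -0.2898, 0.3444]
tool_rot: [0.966, 2.989, -0.0]
ft_force: [1.0, -1.0, 0.2]
opening: 0.004
grip_force: 0.0
```

```bash
python3 ang.py
python3 - <<'E'
from h import *
plan([*cw(.185,0),.40],153.6)
plan([*cw(.185,0),.289],153.6)
print(get_state()['joint_pos'])
b=vision.snapshot('side');P=cloud(b)
d=(P[...,:2]-S);c,s=np.cos(YAW),np.sin(YAW);X=d@[c,s];Y=d@[-s,c];Z=P[...,2]
for z in np.arange(.15,.325,.02):
    m=(abs(Z-z)<.01)&(abs(Y)<.1)&(X>.05)&(X<.2)&(b['depth']>0)
    print(z.round(2),m.sum(),np.percentile(X[m],[5,50,95]).round(3) if m.any() else '')
E
```

```text
cups hist {-175: 0, -165: 0, -155: 0, -145: 0, -135: 15, -125: 34, -115: 34, -105: 31, -95: 0, -85: 0, -75: 0, -65: 0, -55: 0, -45: 23, -35: 23, -25: 27, -15: 19, -5: 0, 5: 0, 15: 0, 25: 0, 35: 0, 45: 23, 55: 10, 65: 14, 75: 12, 85: 0, 95: 0, 105: 0, 115: 0, 125: 0, 135: 0, 145: 3, 155: 35, 165: 29, 175: 0}
hub z 0.10019587507487812 223
[([271.0, 248.9], 0.88)]
[([251.7, 257.0], 0.73), ([210.7, 279.6], 0.67)]
shift [-22.97   0.36  -5.2 ] turn -9.8 xang 143.8 pos [ 0.3995 -0.2914  0.346 ] tilt -1.0
shift [-22.87   0.38   5.9 ] turn -9.8 xang 143.8 pos [ 0.3995 -0.2914  0.346 ] tilt -1.0
[-7.71042411e-01  1.05590423e-01  1.47971254e+00  1.63912343e-04
  1.54755263e+00 -1.71014370e+00]
0.15 579 [0.09  0.1   0.109]
0.17 846 [0.094 0.107 0.116]
0.19 764 [0.1   0.116 0.122]
0.21 773 [0.106 0.122 0.128]
0.23 768 [0.112 0.128 0.134]
0.25 772 [0.118 0.132 0.139]
0.27 813 [0.123 0.134 0.14 ]
0.29 1026 [0.129 0.142 0.146]
0.31 511 [0.145 0.148 0.156]
```

Request:
apply_moves(series=[[[0, 0, -5.5], -9, 0], [[0, 0, -5.5], -9, 0], [[-23, 0.4, -5.5], -9, 0], [[-23, 0.4, -5.5], -9, 0], [[-23, 0.4, -5.5], -9, 0], [[-23, 0.4, -5.5], -9, 0], [[-23, 0.4, -5.5], -9, 0], [[-23, 0.4, -5.5], -9, 0]])

```text
clock: 6.97
position: [0.5891, -0.4249, 0.3915]
tool_rot: [-0.738, -3.049, -0.004]
ft_force: [0.1, 0.5, -0.2]
opening: -0.004
grip_force: 0.0
```

Run:
```python
from h import *
plan([*cw(.185,0),.40],153.6)
plan([*cw(.185,0),.289],153.6)
print(get_state()['joint_pos'])
```

```text
shift [ 0.27 -0.01 -0.85] turn -0.8 xang 152.8 pos [ 0.5891 -0.4249  0.3915] tilt -1.0
shift [ 0.21 -0.02 10.25] turn -0.8 xang 152.8 pos [ 0.5891 -0.4249  0.3915] tilt -1.0
[-7.20714908e-01  5.01535589e-01  8.01886820e-01  3.55592823e-04
  1.84339678e+00 -1.81636570e+00]
```

Request:
apply_moves(series=[[[0.2, 0, 3], -1, 0], [[0.2, 0, 6], -1, 0], [[0.2, 0, 9.1], -1, 0], [[0.2, 0, 9.1], -1, 0], [[0.2, 0, 9.1], -1, 0]])

```text
clock: 7.38
position: [0.5832, -0.421, 0.3019]
tool_rot: [-0.71, -3.052, -0.007]
ft_force: [-0.3, 0.6, 0.5]
opening: 0.002
grip_force: 0.0
```

Run:
```python
from h import *
plan([*cw(.185,0),.300],153.6)
```

```text
shift [-0.44 -0.1   0.18] turn 0.2 xang 153.8 pos [ 0.5832 -0.421   0.3019] tilt -1.0
```

Request:
apply_moves(series=[[[2.0, 0, 0], 0, 0], [[4.2, 0, -0.4], 0, 0], [[6.4, 0, -0.6], 0, 0], [[8.6, 0, -0.5], 0, 0], [[10.8, 0, -0.3], 0, 0], [[13.0, 0, 0.2], 0, 0], [[15.0, 0, 1.0], 0, 0], [[15.0, 0, 1.0], 0, 0]])

```text
clock: 8.05
position: [0.447, -0.3542, 0.2983]
tool_rot: [-0.713, -3.059, 0.001]
ft_force: [-0.4, 0.1, 0.1]
opening: -0.001
grip_force: 0.0
```

Run:
```python
from h import *
for th in (60,52.5,45,37.5,30,22.5,15,7.5,2,0):
  t=np.radians(th);print(th,end=' ');plan([*cw(.106-.17*np.cos(t)+.011*np.sin(t),0),.137+.17*np.sin(t)+.011*np.cos(t)],153.6)
b=vision.snapshot('side');cv2.imwrite('pics/s4.png',b['img'][60:360,160:460,::-1])
```

```text
60 shift [-0.16 -0.02  0.85] turn 0.2 xang 153.8 pos [ 0.447  -0.3542  0.2983] tilt -1.0
52.5 shift [ 1.77 -0.01  1.97] turn 0.2 xang 153.8 pos [ 0.447  -0.3542  0.2983] tilt -1.0
45 shift [ 3.53 -0.    3.33] turn 0.2 xang 153.8 pos [ 0.447  -0.3542  0.2983] tilt -1.0
37.5 shift [5.11 0.   4.91] turn 0.2 xang 153.8 pos [ 0.447  -0.3542  0.2983] tilt -1.0
30 shift [6.46 0.01 6.67] turn 0.2 xang 153.8 pos [ 0.447  -0.3542  0.2983] tilt -1.0
22.5 shift [7.58 0.01 8.6 ] turn 0.2 xang 153.8 pos [ 0.447  -0.3542  0.2983] tilt -1.0
15 shift [8.430e+00 1.000e-02 1.066e+01] turn 0.2 xang 153.8 pos [ 0.447  -0.3542  0.2983] tilt -1.0
7.5 shift [ 9.    0.02 12.82] turn 0.2 xang 153.8 pos [ 0.447  -0.3542  0.2983] tilt -1.0
2 shift [ 9.24  0.02 14.43] turn 0.2 xang 153.8 pos [ 0.447  -0.3542  0.2983] tilt -1.0
0 shift [ 9.29  0.02 15.03] turn 0.2 xang 153.8 pos [ 0.447  -0.3542  0.2983] tilt -1.0
```

View pics/s4.png

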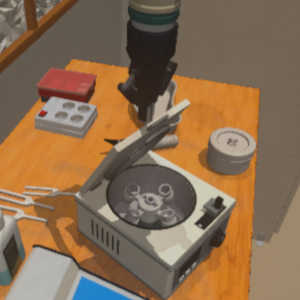

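Request:
apply_moves(series=[[[1.8, 0, 2.0], 0, 0], [[3.5, 0, 3.4], 0, 0], [[5.1, 0, 5.0], 0, 0], [[6.5, 0, 6.8], 0, 0], [[7.6, 0, 8.7], 0, 0], [[8.4, 0, 10.7], 0, 0], [[8.8, 0, 12.2], 0, 0], [[9.0, 0, 13.2], 0, 0]])

```text
clock: 8.77
position: [0.3697, -0.3173, 0.1644]
tool_rot: [0.712, 3.058, -0.002]
ft_force: [-0.8, -0.1, 1.2]
opening: 0.001
grip_force: 0.3
```

```bash
cat > lid.py <<'E'
from h import *
plan([*cw(-.064,0),.148],153.6)
b=vision.snapshot('side');P=cloud(b)
d=(P[...,:2]-S);c,s=np.cos(YAW),np.sin(YAW);X=d@[c,s];Y=d@[-s,c];Z=P[...,2]
m=(abs(Y)>.07)&(abs(Y)<.092)&(X>-.085)&(X<.085)&(Z>.1)&(Z<.2)&(b['depth']>0)
f=np.polyfit(X[m],Z[m],1);print('lid slope',-f[0],'z mid',f[1],m.sum(), 'median |res|',np.median(abs(np.polyval(f,X[m])-Z[m])))
k=(Z>.14)&(Z<.17)&(X<-.1)&(X>-.135)&(abs(Y)<.06)&(b['depth']>0)
print('knob',X[k].mean(),Y[k].mean(),np.percentile(Y[k],[5,95]),Z[k].max(),k.sum())
print(get_state()['ft_force'],get_state()['clock'])
E
python3 lid.py
```

```text
shift [0.73 0.11 1.64] turn 0.2 xang 153.8 pos [ 0.3697 -0.3173  0.1644] tilt -1.0
lid slope 0.05433224404847334 z mid 0.1417462357318665 1230 median |res| 0.0035038727880302434
knob -0.11234276286218685 -0.024762394519696092 [-0.05090228  0.02145516] 0.16154868223481447 151
[-1.24822321 -0.26903511 -1.1344343 ] 8.8167
```

Nearly shut; press the rest gently.

Request:
apply_moves(series=[[[0.4, 0, 0.6], 0, 0], [[0.6, 0, 1.0], 0, 0], [[0.7, 0, 1.4], 0, 0], [[0.7, 0, 1.7], 0, 0], [[0.7, 0, 1.8], 0, 0], [[0.7, 0, 1.9], 0, 0], [[0.7, 0, 1.9], 0, 0]])

```text
clock: 9.4
position: [0.363, -0.3138, 0.1477]
tool_rot: [0.711, 3.058, -0.003]
ft_force: [-2.4, 2.4, 14.9]
opening: -0.001
grip_force: 7.5
```

```bash
python3 lid.py
```

```text
shift [-0.02  0.1  -0.03] turn 0.2 xang 153.8 pos [ 0.363  -0.3138  0.1477] tilt -1.0
lid slope -0.0013582328462402188 z mid 0.13440671546612593 1175 median |res| 0.0006528692251361878
knob -0.11996403277135995 -0.046253760718150266 [-0.05263196 -0.04275485] 0.16121713742309526 83
[-2.55878841  2.55039489 14.8829948 ] 9.45
```

Request:
apply_moves(series=[[[0, 0, -2], 0, 0], [[0, 0, -4.5], 0, 0], [[2, -3, -4.5], 0, 0], [[4, -6, -4.5], 0, 0], [[5.5, -8, -4.5], 0, 0], [[5.5, -8, -4.5], 0, 0], [[5.5, -8, -4.5], 0, 0]])

```text
clock: 10.03
position: [0.2773, -0.3613, 0.1905]
tool_rot: [0.716, 3.058, -0.0]
ft_force: [-0.1, 0.3, -0.3]
opening: -0.001
grip_force: 0.0
```

```bash
python3 lid.py
python3 - <<'E'
from h import *
plan([*cw(-.119,-.08),.156],153.6)
E
```

```text
shift [-5.59  8.16  4.25] turn 0.1 xang 153.7 pos [ 0.2773 -0.3613  0.1905] tilt -1.0
lid slope -0.0005237057408447394 z mid 0.13444849421075925 1422 median |res| 0.0006414363808312923
knob -0.12012084483502795 -0.04615603203074906 [-0.05161588 -0.04280014] 0.16160139188290457 87
[-0.70245237 -0.22350928  0.1956532 ] 10.0833
shift [-0.04  0.09  3.44] turn 0.1 xang 153.7 pos [ 0.278  -0.3609  0.1904] tilt -1.0
```

Request:
apply_moves(series=[[[0, 0, 1.7], 0, 0], [[0, 0, 3.4], 0, 0], [[0, 0, 3.4], 0, 0], [[0, 1, 3.4], 0, 0], [[0, 2, 3.4], 0, 0], [[0, 3, 3.4], 0, 0], [[0, 3.6, 3.4], 0, 0], [[0, 3.6, 3.4], 0, 0]])

```text
clock: 10.75
position: [0.2947, -0.3269, 0.1569]
tool_rot: [0.708, 3.059, 0.0]
ft_force: [0.3, 0.1, 0.0]
opening: -0.003
grip_force: 0.0
```

```bash
python3 lid.py
python3 - <<'E'
from h import *
plan([*cw(-.119,-.037),.156],153.6)
E
```

```text
shift [-5.59  4.27  0.9 ] turn 0.3 xang 153.9 pos [ 0.2947 -0.3269  0.1569] tilt -1.0
lid slope -0.0007204440214204249 z mid 0.13444443254043695 1325 median |res| 0.0006380936094989575
knob -0.12304450956140424 -0.02819580960002843 [-0.04424064 -0.01760376] 0.16986560119843988 188
[ 0.45909546  0.91130192 -0.27688314] 10.8
shift [-0.08  0.66  0.08] turn 0.3 xang 153.9 pos [ 0.2944 -0.3273  0.1568] tilt -1.0
```

Request:
apply_moves(series=[[[0, 0.3, 0], 0, 0], [[0, 0.6, 0], 0, 0], [[0, 0.8, 0], 0, 0], [[0, 1.0, 0], 0, 0], [[0, 1.0, 0], 0, 0]])

```text
clock: 11.22
position: [0.2964, -0.324, 0.1569]
tool_rot: [-0.707, -3.059, 0.017]
ft_force: [-8.9, -11.1, -2.8]
opening: 0.001
grip_force: 6.9
```

```bash
python3 lid.py
python3 - <<'E'
from h import *
plan([*cw(-.119,-.037),.156],153.6)
E
```

```text
shift [-5.57  3.95  0.85] turn 0.4 xang 154.0 pos [ 0.2964 -0.324   0.1569] tilt -0.9999
lid slope -0.0015300357820458512 z mid 0.13449070948682582 1311 median |res| 0.0006538134842681009
knob -0.12307965628388134 -0.025542816706713805 [-0.04086872 -0.01530682] 0.1699619973737454 185
[ -8.04797694 -11.29209501  -0.0469647 ] 11.2667
shift [-0.05  0.28  0.08] turn 0.4 xang 154.0 pos [ 0.2963 -0.324   0.1569] tilt -0.9999
```

Request:
apply_moves(series=[[[0, -1, 0], 0, 0], [[0, -2, 0], 0, 0], [[0, -2, -4], 0, 0], [[0, -2, -8], 0, 0], [[0, -4, -12], 0, 0], [[0, -8, -12], 0, 0], [[0, -10, -12], 0, 0], [[0, -10, -12], 0, 0]])

```text
clock: 11.93
position: [0.2527, -0.4132, 0.2768]
tool_rot: [0.717, 3.058, -0.005]
ft_force: [-0.2, -0.8, 0.1]
opening: -0.001
grip_force: 0.0
```

```bash
python3 lid.py
python3 - <<'E'
from h import *
b=vision.snapshot('side');cv2.imwrite('pics/s5.png',cv2.resize(b['img'][190:370,220:420,::-1],(660,594),interpolation=cv2.INTER_CUBIC))
E
```

```text
shift [-5.47 13.94 12.85] turn 0.0 xang 153.6 pos [ 0.2527 -0.4132  0.2768] tilt -1.0
lid slope -0.0012539620226744066 z mid 0.1344666329319071 1417 median |res| 0.000650558828881237
knob -0.12039983635370965 -0.01827040644548314 [-0.02405797 -0.01507125] 0.16233445642189717 84
[ 0.42162873  1.17480558 -0.2636334 ] 11.9833
```

View pics/s5.png

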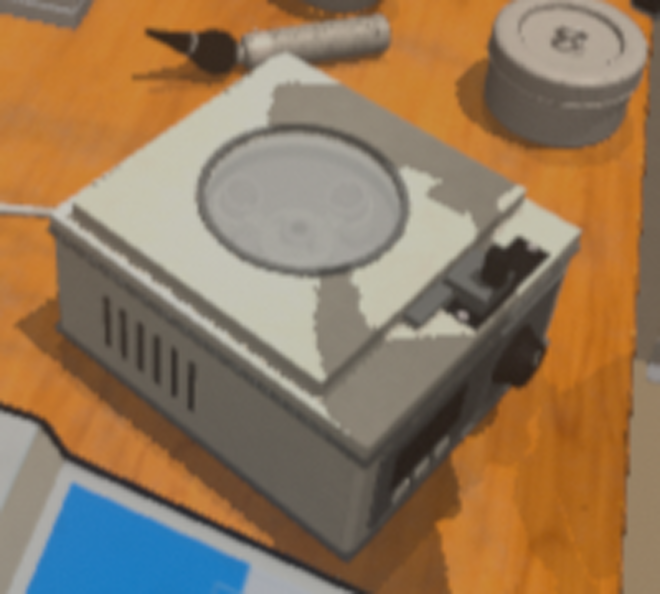

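```bash
python3 -c "
from cell import r
print(r.hand_in())"
```

```text
the job is handed in; nothing more can be done
None
```

The rotor is home over the keys, the lid is shut, and the catch moved about 28 mm to its stop; I handed the job in at about 12 s of the 51 s allowed, though no verdict came back.

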